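# Fit the tea-light sleeves to the lazy susan

### The job

First, before any sleeve is fitted, turn the lazy susan until the eyelet on its rim is over the socket of its base and push the red-knobbed pin down through the eyelet fully into the socket, so that the disc cannot turn. With it locked, push every brass tea-light sleeve on the table down over a spigot of its own until it sits on the wood; only then draw the pin out and put it back fully down in the hole of its marble stand, so the lazy susan is free again. Leave the two steel tumblers and the white bowl where they stand.

Things in the scene. Friction and masses are not known exactly. Their poses are not given: they have to be found in the camera images.
- axis (a point): Centre of the lazy susan: on its vertical turning axis, at the top face of the dark wood disc (42 mm above the table). The disc is 280 mm across and 18 mm thick, on a fixed dark steel ball-bearing base (fixed, never moves during a run). The point's x, y axes are those of the fixed base.
- turntable (a joint): Angle of the disc about the vertical axis, rad, growing counter-clockwise seen from above; turns easily (about 0.03 N m of friction), limits +-3.1. At 0 the disc's eyelet is exactly over the base's socket.
- eyelet (a point): Centre of the top of the 18 mm hole (2 mm chamfer) in the 38 mm square, 10 mm thick steel lug that sticks out of the disc's rim and turns with it; 158 mm from the turning axis, lug top 35 mm above the table.
- socket (a point): Centre of the mouth of the 18 mm blind hole (2 mm chamfer) in the 42 mm square dark steel block that belongs to the fixed base, 158 mm from the turning axis, block top 22 mm above the table; the hole is 18 mm deep. The turning lug passes 3 mm above it.
- pin_knob (a point): Centre of the knob of the locking pin, 85 mm above the pin's tip: a red plastic knob 30 mm in diameter and 30 mm tall on top of a 14 mm steel shaft; the whole pin is 100 mm long and weighs 0.08 to 0.17 kg. The z axis points from tip to knob. The pin starts upright, fully down in its marble stand.
- pin_tip (a point): Centre of the pin's lower end, tapered over its last 6 mm to 8 mm; z axis from tip to knob. A steel collar 30 mm across and 6 mm thick has its underside 30 mm above the tip and stops the pin: fully down, the collar rests on the lug (tip then 17 mm below the socket's mouth) or on the stand (tip 30 mm below the hole's mouth).
- stand_hole (a point): Centre of the mouth of the 18 mm hole (2 mm chamfer), 45 mm deep, in the pin's parking stand: a fixed pale marble block 60 x 60 mm and 60 mm tall, hole in the middle of its top.
- spigot1 (a point): Point on the axis of spigot 1, 32 mm above the disc's top face: pale wood post 41 mm in diameter and 36 mm tall, fixed on the disc 90 mm from its turning axis, its top 9 mm tapered to 27 mm. The four spigots stand 90 degrees apart, the eyelet half-way between two of them. A sleeve fully home has its centre at this point resting on the disc; there is no snap.
- spigot2 (a point): Point on the axis of spigot 2, 32 mm above the disc's top face: pale wood post 41 mm in diameter and 36 mm tall, fixed on the disc 90 mm from its turning axis, its top 9 mm tapered to 27 mm. The four spigots stand 90 degrees apart, the eyelet half-way between two of them. A sleeve fully home has its centre at this point resting on the disc; there is no snap.
- spigot3 (a point): Point on the axis of spigot 3, 32 mm above the disc's top face: pale wood post 41 mm in diameter and 36 mm tall, fixed on the disc 90 mm from its turning axis, its top 9 mm tapered to 27 mm. The four spigots stand 90 degrees apart, the eyelet half-way between two of them. A sleeve fully home has its centre at this point resting on the disc; there is no snap.
- spigot4 (a point): Point on the axis of spigot 4, 32 mm above the disc's top face: pale wood post 41 mm in diameter and 36 mm tall, fixed on the disc 90 mm from its turning axis, its top 9 mm tapered to 27 mm. The four spigots stand 90 degrees apart, the eyelet half-way between two of them. A sleeve fully home has its centre at this point resting on the disc; there is no snap.
- tube1_mid (a point): Centre, half-way up, of tea-light sleeve (tube) 1: plain brass tube open at both ends, 64 mm tall, outside 56 mm, inside 46 mm, 0.2 to 0.42 kg, either end up; starts standing upright on the table. Three or four sleeves are present; None (null) throughout if absent.
- tube2_mid (a point): Centre, half-way up, of tea-light sleeve (tube) 2: plain brass tube open at both ends, 64 mm tall, outside 56 mm, inside 46 mm, 0.2 to 0.42 kg, either end up; starts standing upright on the table. Three or four sleeves are present; None (null) throughout if absent.
- tube3_mid (a point): Centre, half-way up, of tea-light sleeve (tube) 3: plain brass tube open at both ends, 64 mm tall, outside 56 mm, inside 46 mm, 0.2 to 0.42 kg, either end up; starts standing upright on the table. Three or four sleeves are present; None (null) throughout if absent.
- tube4_mid (a point): Centre, half-way up, of tea-light sleeve (tube) 4: plain brass tube open at both ends, 64 mm tall, outside 56 mm, inside 46 mm, 0.2 to 0.42 kg, either end up; starts standing upright on the table. Three or four sleeves are present; None (null) throughout if absent.
- tumbler_a_mid (a point): Centre, half-way up, of a steel tumbler (closed bottom, 100 mm tall, 70 mm wide at the mouth, 52 mm at the foot) that stands near the sleeves; not to be moved.
- tumbler_b_mid (a point): Centre, half-way up, of the second steel tumbler of the same size, to the left of the lazy susan; not to be moved.
- gravy_bowl: White ceramic bowl, 120 mm across and 60 mm tall, to the right of the lazy susan; origin at its underside; not to be moved.
Not all that is in view belongs to the job. What is shaped like the part that bears tube3_mid but blue or green is not meant. Leave any turquoise look-alike of the part that bears tube1_mid alone.

How it is judged:
By the outcome, as a careful person would: the job done as asked, in the order asked, and still so for the second after the job is handed in, with the robot touching nothing.
Of tube1, tube2, tube3, tube4 only 3 to 4 are there at a start; the rules pass over those that are not, and their reading is None.
At some moment in a run one of tube1, tube2, tube3, tube4 may be knocked a few centimetres aside while the robot is not near it.
It also fails if it takes over 210 s, if anything falls off the work surface, if the arm or the gripper's body presses on something with over 40 N, if the wrist force passes 120 N, or if a joint passes its speed limit or range.

### The arm

A 6-joint arm with a two-finger parallel gripper is mounted at the origin on the work surface. World frame = base frame: x ahead of the robot, y to its left, z up, the work surface at z = 0. Lengths are in m, angles in degrees, forces in N, time in s.
With the tool pointing down it reaches from about 0.35 to 0.85 m from the base axis. Payload 8.1 kg.
Tool frame: the origin (TCP) lies on the centre line of the jaws, within the pads' length; the fingertips stand 22 mm ahead of it and the grasp point (between the pads) lies 3 mm ahead of it; z points along the fingers, y is the line along which they close (so a half turn about z gives the same grasp; the last joint's range is limited). The gripper opens to 93 mm and grips with 3 to 60 N. Pads are 15 mm wide; open, the fingers measure 128 mm over their backs; the gripper's body (75 mm by 188 mm) begins 65 mm behind the grasp point.
Start: joints at [-77.716, 7.471, 85.268, -0, 87.261, -4.893], TCP at [0.177, -0.573, 0.241] pointing down, gripper open.
Joint ranges: [-169.43, 169.43], [-51.17, 129.36], [1.28, 143.12], [-76.62, 256.62], [0, 156.53], [-152.29, 152.29]. Speed limits (degrees/s): [136.94, 136.94, 159.86, 180, 180, 180].

### API

Orientations are given as a 3x3 rotation matrix whose columns are the frame's x, y, z axes.
In Python, from rig import manip, hand, read_camera, nets gives the robot as it stands. Calls block until the motion is done:
- manip.reach(position, orientation): joint-space move of the TCP to a pose.
- manip.movel(position, ori=None, vel=0.15): straight line of the TCP; ori=None keeps the orientation; vel is the mean speed in m/s.
- manip.movej(angles): joint-space move.
- hand.gripper_open() and hand.close_gripper(): open the fingers fully, or close them until they stop; the grip force is fixed at half the most.
- manip.sleep(seconds).
- manip.inverse_kinematics(position, orientation): joint angles nearest the present ones, or None.
- manip.observe(): the state.
- read_camera(name): name is "scene" or "top" or "wrist"; returns a dict with "img" (480x640x3 uint8, red, green, blue), "vertical_fov" (degrees; the focal length in pixels is half the picture's height over the tangent of half this angle, whatever the lens; pixels are square), "cx", "cy" (the principal point, pixels), "k1" (the pictures are not rectified: a ray, as slopes to the right and down, at radius r is drawn at 1 + k1 r^2 times it, then the intrinsics apply), "camera_from_world" (4x4, takes a point from world to camera coordinates); the wrist camera has in their place "T_tool_cam" (4x4, takes a point from camera to tool coordinates, whose origin is the TCP and whose axes are the flange's). Camera axes: x right, y down, z forward; pixel columns grow to the right and rows downward; lengths in m; the calibration is good to about 2 mm. A picture is of the moment at which its call begins: read the wrist's pose just before it. There is no depth.
A pose or a line that the arm cannot do raises manip.IKError and nothing moves.
- manip.hand_in(): hands the job in; it is judged then, once.
Trained networks look in a picture, given as the dict that the camera call returned (one of the last four; its "shot" number tells which), for a name from the list of things; names that differ only in an ending like _2 or _b are one class to them, and where a whole thing is asked for, a point or a joint stands for the part that bears it (a point fixed in the world has none). Each returns a list of dicts, best first, with "confidence" (0 to 1); they miss things now and then, are a little off and sometimes report something else, mostly with a low value. They report only what shows in the picture. A call takes as long as a camera call. They do not tell look-alikes from the thing itself.
- nets.spot_in(picture, query): "box" ([centre column, centre row, width, height] in pixels, round what is visible of it).
The state is a dict: "time": time; "joint_positions": joint angles; "qvel": joint speeds; "tau": joint torques, N m; "ee_pos": TCP position; "eef_rot": TCP orientation; "contact_force": force on the tool from outside, world axes, zero at the start; "torque": the same for the moment, N m; "opening": opening from 0.0 (shut) to 1.0 (fully open); "gripper_force": force on a finger pad.
Only numpy, scipy, OpenCV 4.12 (cv2) and the standard library are available. Lean on these libraries where they do the work, as an engineer would, in place of code of your own. Each camera call takes 0.05 s, during which the arm holds its last target. There are 200 camera calls.

## Working session

There is one attempt and no reset: what is moved stays moved. The work goes in short steps, each a Python script; the robot and the scene stay as the last script left them, time stands still between calls to the robot, and variables do not carry over. Pictures are saved under pics/ and viewed, at most 14 in all, crops included, and the job is handed in when it is done.

```bash
ls; mkdir -p pics
python3 - <<'E'
from rig import manip, hand, read_camera, nets
import cv2
for n in ("scene","top"):
    p=read_camera(n); cv2.imwrite(f"pics/{n}0.png",p["img"][:,:,::-1])
    print(n,{k:v for k,v in p.items() if k!="img"})
    for q in ["axis","eyelet","socket","pin_knob","stand_hole","spigot1","tube1_mid","tumbler_a_mid","gravy_bowl"]:
        print(q,[( [round(float(x)) for x in d["box"]],round(float(d["confidence"]),2)) for d in nets.spot_in(p,q)])
E
```

```text
pics
scene {'vertical_fov': 47.12713201012323, 'cx': 317.398510187298, 'cy': 243.1120756292824, 'k1': -0.10235136178794635, 'camera_from_world': array([[ 0.39768205,  0.9174966 ,  0.00699896, -0.18540697],
       [ 0.71159736, -0.30360322, -0.6336042 , -0.29576801],
       [-0.57920479,  0.25695346, -0.77362571,  1.43080019],
       [ 0.        ,  0.        ,  0.        ,  1.        ]]), 'shot': 1}
axis [([349, 312, 142, 143], 0.77)]
eyelet [([351, 312, 146, 141], 0.76)]
socket [([349, 310, 144, 143], 0.98), ([349, 310, 145, 141], 0.37)]
pin_knob [([207, 239, 22, 34], 0.92), ([352, 312, 145, 142], 0.38)]
stand_hole [([211, 259, 39, 46], 0.89)]
spigot1 [([350, 310, 145, 146], 0.77)]
tube1_mid [([159, 288, 37, 40], 0.77), ([130, 254, 34, 45], 0.63)]
tumbler_a_mid [([449, 190, 32, 50], 0.89)]
gravy_bowl [([200, 384, 74, 62], 0.82)]
top {'vertical_fov': 43.27804262789316, 'cx': 316.4408016812067, 'cy': 240.08308157333695, 'k1': -0.05750661614384948, 'camera_from_world': array([[ 0.06074627, -0.99815037,  0.00239485, -0.01952391],
       [-0.97765815, -0.0599825 , -0.20146126,  0.50427993],
       [ 0.20123228,  0.00989668, -0.97949356,  1.25916561],
       [ 0.        ,  0.        ,  0.        ,  1.        ]]), 'shot': 2}
axis [([329, 196, 138, 132], 0.94), ([221, 272, 29, 30], 0.19)]
eyelet [([321, 198, 126, 132], 0.55)]
socket [([326, 195, 139, 138], 0.58), ([464, 172, 55, 53], 0.32)]
pin_knob [([421, 291, 19, 17], 0.8)]
stand_hole [([418, 295, 40, 38], 0.7), ([508, 224, 35, 30], 0.41)]
spigot1 [([318, 196, 129, 135], 0.96)]
tube1_mid [([468, 284, 29, 26], 0.97), ([484, 330, 38, 26], 0.87), ([415, 295, 39, 37], 0.39), ([166, 263, 34, 28], 0.17)]
tumbler_a_mid [([165, 263, 36, 30], 0.82), ([325, 195, 139, 135], 0.56)]
gravy_bowl [([320, 197, 125, 133], 0.71), ([463, 174, 52, 53], 0.56)]
```

View pics/scene0.png

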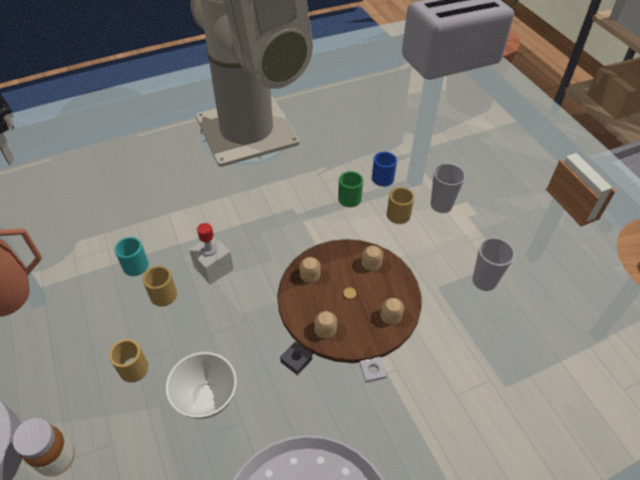

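View pics/top0.png

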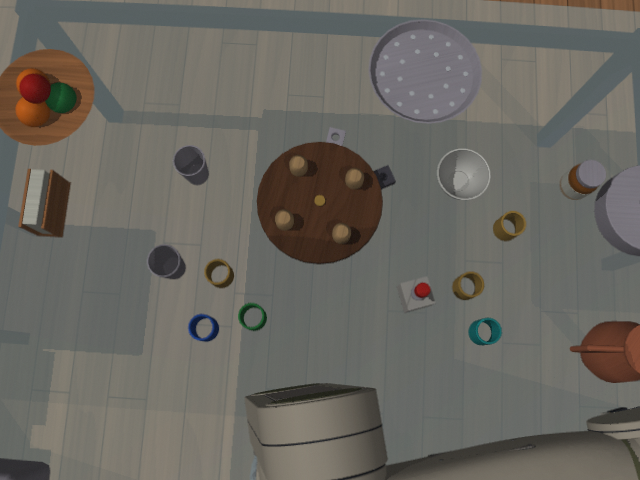

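The top view shows three brass sleeves at about (510,225), (468,286) and (219,272), with turquoise, green and blue look-alikes nearby. The disc centre is at (320,201), the lug at (336,136), the socket at (385,178) and the pin at (423,290). The scene view agrees.

```bash
cat > h.py <<'E'
from rig import manip, hand, read_camera, nets
import numpy as np, cv2
def cam(name):
    o=manip.observe(); p=read_camera(name)
    if name=="wrist":
        T=np.eye(4); T[:3,:3]=np.array(o["eef_rot"]); T[:3,3]=o["ee_pos"]
        p["W"]=T@np.array(p["T_tool_cam"])
    else: p["W"]=np.linalg.inv(p["camera_from_world"])
    p["f"]=240/np.tan(np.radians(p["vertical_fov"])/2)
    return p
def plane(p,uv,z):
    d=(np.array(uv,float)-[p["cx"],p["cy"]])/p["f"]; s=d.copy()
    for _ in range(20): s=d/(1+p["k1"]*(s@s))
    v=p["W"][:3,:3]@np.array([s[0],s[1],1]); c=p["W"][:3,3]
    return (c+v*(z-c[2])/v[2])[:2]
def proj(p,X):
    c=np.linalg.inv(p["W"])@np.append(X,1); s=c[:2]/c[2]
    return s*(1+p["k1"]*(s@s))*p["f"]+[p["cx"],p["cy"]]
def down(a):  # tool down, closing line (tool y) at angle a deg from world x
    a=np.radians(a); y=np.array([np.cos(a),np.sin(a),0]); z=np.array([0,0,-1.])
    return np.column_stack([np.cross(y,z),y,z])
def save(p,n): cv2.imwrite(f"pics/{n}.png",p["img"][:,:,::-1])
E
python3 - <<'E'
from h import *
t=cam("top"); s=cam("scene")
for n,z,a,b in [("axis",.044,(320,201),(350,294)),("eyelet",.035,(335.5,136),(373,368)),("socket",.022,(385,178),(296,357)),
 ("knob",.115,(423,290),(205,231)),("tubeR1",.064,(512,219),(127,352)),("tubeR2",.064,(468,281),(158,276)),("tubeL",.064,(219,268),(401,194)),
 ("tumA",.1,(165,257),(447,174)),("tumB",.1,(190,158),(494,249)),("bowl",.06,(465,173),(201,378)),("green",.064,(252,315),(350,180)),("turq",.064,(485,328),(130,248))]:
    print(n,plane(t,a,z).round(4),plane(s,b,z).round(4))
o=manip.observe();print(o["ee_pos"],o["eef_rot"])
w=read_camera("wrist");print(w["T_tool_cam"].round(3),w["vertical_fov"])
E
```

```text
axis [0.5945 0.0088] [0.5967 0.0112]
eyelet [ 0.7522 -0.0172] [ 0.7498 -0.0162]
socket [ 0.6635 -0.1349] [ 0.6695 -0.1305]
knob [ 0.4015 -0.2115] [ 0.3966 -0.2075]
tubeR1 [ 0.5747 -0.4107] [ 0.5668 -0.4078]
tubeR2 [ 0.4331 -0.3157] [ 0.426  -0.3185]
tubeL [0.4287 0.2144] [0.4159 0.2201]
tumA [0.4394 0.3228] [0.4308 0.3214]
tumB [0.6578 0.2932] [0.6462 0.2942]
bowl [ 0.6742 -0.3077] [ 0.6624 -0.3007]
green [0.3338 0.1361] [0.3333 0.1363]
turq [ 0.3358 -0.3529] [ 0.3349 -0.3554]
[ 0.17721368 -0.5732397   0.24062641] [[ 9.55400327e-01  2.95313756e-01  9.90765073e-06]
 [ 2.95313756e-01 -9.55400327e-01  9.61142667e-06]
 [ 1.23041593e-05 -6.25689464e-06 -1.00000000e+00]]
[[-0.001 -0.97  -0.243  0.067]
 [ 1.    -0.001  0.001  0.   ]
 [-0.001 -0.243  0.97  -0.144]
 [ 0.     0.     0.     1.   ]] 66.20023424514552
```

Run:
```python
from h import *
manip.reach([0.62,-0.03,0.33],down(-90)); print(manip.observe()["joint_positions"],manip.observe()["time"])
p=cam("wrist"); save(p,"w1")
for q in ["eyelet","socket","spigot1","axis","pin_knob","tube1_mid"]:
    print(q,[([round(float(x)) for x in d["box"]],round(float(d["confidence"]),2)) for d in nets.spot_in(p,q)])
for n,X in dict(axis=(.5956,.01,.044),eye=(.751,-.0167,.035),sock=(.6665,-.1327,.022)).items(): print(n,proj(p,X).round(1))
```

```text
[-7.57759542e+00  9.64662694e+00  7.36664523e+01 -1.49825058e-02
  9.67066896e+01  8.24804302e+01] 3.6583
eyelet [([286, 200, 226, 259], 0.89)]
socket [([295, 200, 252, 255], 0.9)]
spigot1 [([287, 200, 232, 259], 0.7)]
axis [([297, 199, 251, 258], 0.55)]
pin_knob [([284, 200, 225, 256], 0.73), ([460, 389, 27, 34], 0.56)]
tube1_mid []
axis [284.  227.2]
eye [305.3  89.4]
sock [402.6 165.6]
```

View pics/w1.png

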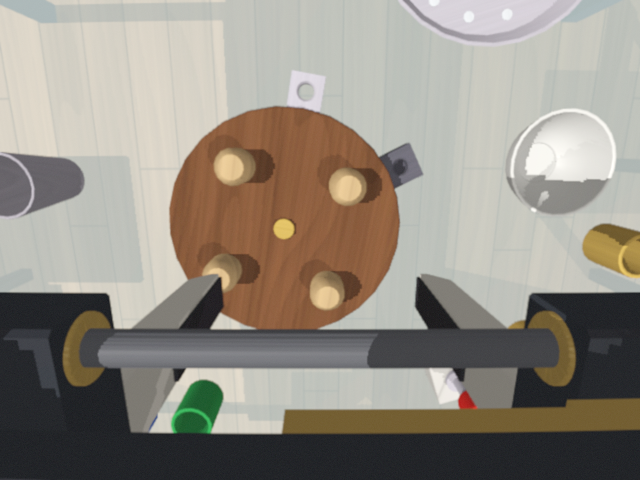

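The wrist view shows the cap at (284,229), the eyelet hole at (306,92) and the socket hole at (401,167). All are within 3 px of my estimates. Next I'll grip the spigot at (347,187) and turn the disc.

Run:
```python
from h import *
p=cam("wrist")
A=plane(p,(284,228.5),.044);E_=plane(p,(306,92),.035);S=plane(p,(401,167),.022);P=plane(p,(347,180),.078);P2=plane(p,(232,159),.078)
print(A,E_,S,P)
ang=lambda v:np.degrees(np.arctan2(v[1],v[0]))
for v in (E_-A,S-A,P-A,P2-A): print(ang(v),np.linalg.norm(v))
o=manip.observe()
for a in np.arange(-200,200,20):
    j=manip.inverse_kinematics([.68,-.03,.1],down(a)); print(a,None if j is None else round(j[5]),end="; ")
```

```text
[0.59415785 0.01066518] [ 0.74848823 -0.01670334] [ 0.6651564  -0.13018036] [ 0.6542091  -0.06090911]
-10.056128402858333 0.15673832502945115
-63.24787507660252 0.15772843762339264
-50.00315149805093 0.09342929144046982
31.178265333527072 0.09605306056620953
-200 None; -180 None; -160 None; -140 133; -120 113; -100 93; -80 73; -60 53; -40 33; -20 13; 0 -7; 20 -27; 40 -47; 60 -67; 80 -87; 100 -107; 120 -127; 140 -147; 160 None; 180 None;
```

```bash
cat > c.py <<'E'
import numpy as np
A=np.array([.5942,.0107]); SOCK=-63.25
def pol(r,th): return A+r*np.array([np.cos(np.radians(th)),np.sin(np.radians(th))])
E
python3 - <<'E'
from h import *; from c import *
t0=34.9
xyz=lambda th,z:[*pol(.09,th),z]
manip.reach(xyz(t0,.16),down(t0-90)); manip.movel(xyz(t0,.069),vel=.1)
hand.close_gripper(); o=manip.observe(); print(o["opening"],o["gripper_force"],o["contact_force"])
for th in np.linspace(t0,t0-53.2,8)[1:]:
    manip.movel(xyz(th,.069),down(th-90),vel=.1)
o=manip.observe(); print(o["contact_force"],o["time"])
hand.gripper_open(); manip.movel(xyz(t0-53.2,.16),vel=.2)
manip.reach([0.60,-0.08,0.25],down(-90)); p=cam("wrist"); save(p,"w2")
print(proj(p,[*pol(.158,SOCK),.035]), manip.observe()["time"])
E
```

```text
0.43311071090538533 29.999992779687545 [-0.31644672  0.88465088  0.90473921]
[-1.89931845  0.91905319  0.64129868] 8.7917
[372.05051331 149.08373793] 11.025
```

View pics/w2.png

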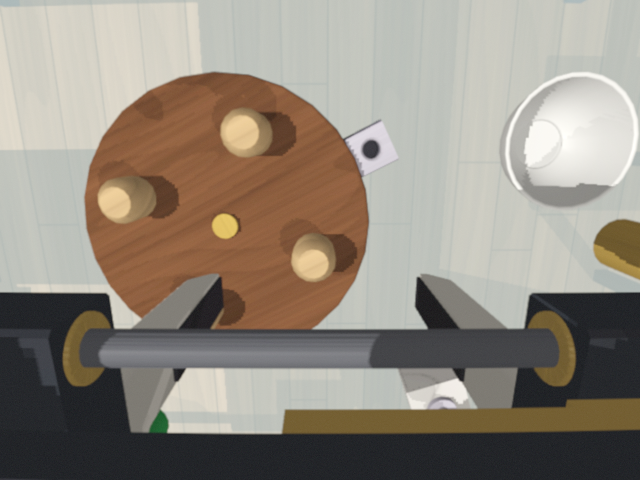

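The view shows the eyelet hole at (371,149) against a predicted (372,149), with the dark socket beneath it. The disc is aligned, so the pin is next.

Run:
```python
from h import *; from c import *
manip.reach([.399,-.27,.25],down(0)); p=cam("wrist"); save(p,"w3")
print(proj(p,[.399,-.209,.130]),[([round(float(x)) for x in d["box"]],round(float(d["confidence"]),2)) for d in nets.spot_in(p,"pin_knob")])
hsv=cv2.cvtColor(p["img"],cv2.COLOR_RGB2HSV); m=((hsv[...,0]<6)|(hsv[...,0]>174))&(hsv[...,1]>170)&(hsv[...,2]>60); m[330:]=0
n,l,st,c=cv2.connectedComponentsWithStats(m.astype(np.uint8)); i=1+np.argmax(st[1:,4]); print(st[i],c[i])
```

```text
[318.390014   157.16014311] [([320, 156, 40, 40], 0.74)]
[ 300  137   39   40 1225] [319.07510204 156.31510204]
```

View pics/w3.png

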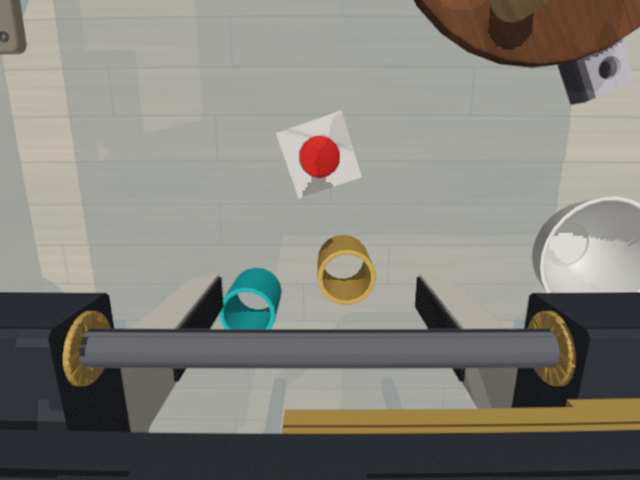

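```bash
cat >> h.py <<'E'
def push(x,y,z0,z1,step=.004,fmax=20,vel=.05):
    for z in np.arange(z0,z1-1e-6,-step).tolist()+[z1]:
        manip.movel([x,y,z],vel=vel); f=np.array(manip.observe()["contact_force"])
        if abs(f[2])>fmax or np.hypot(*f[:2])>fmax: print("stop",z,f.round(1)); return z
    print("reached",z1,f.round(1)); return z1
E
python3 - <<'E'
from h import *; from c import *
p=cam("wrist"); k=plane(p,(319.1,156.3),.127); print(k)
manip.movel([*k,.19],vel=.25); manip.movel([*k,.118],vel=.1); hand.close_gripper()
o=manip.observe(); print(o["opening"],o["ee_pos"],o["contact_force"])
manip.movel([*k,.20],vel=.1); print(manip.observe()["contact_force"])
e=pol(.158,SOCK); print(e)
manip.movel([*e,.19],vel=.25); manip.movel([*e,.13],vel=.12)
push(*e,.126,.094)
o=manip.observe();print(o["ee_pos"],o["opening"],o["time"])
p=cam("wrist"); save(p,"w4"); s=cam("scene"); cv2.imwrite("pics/s4.png",cv2.resize(s["img"][250:400,230:430,::-1],None,fx=3,fy=3))
E
```

```text
[ 0.39952015 -0.20854344]
0.31852055080731234 [ 0.3995468  -0.20852047  0.11798302] [-0.21339496  0.00138319 -0.06910434]
[-0.23480075  0.53843022 -1.43587092]
[ 0.66531555 -0.13039067]
reached 0.094 [ 0.1  0.1 -0.4]
[ 0.66540585 -0.13042399  0.09414267] 0.3184881470997649 20.7
```

View pics/s4.png

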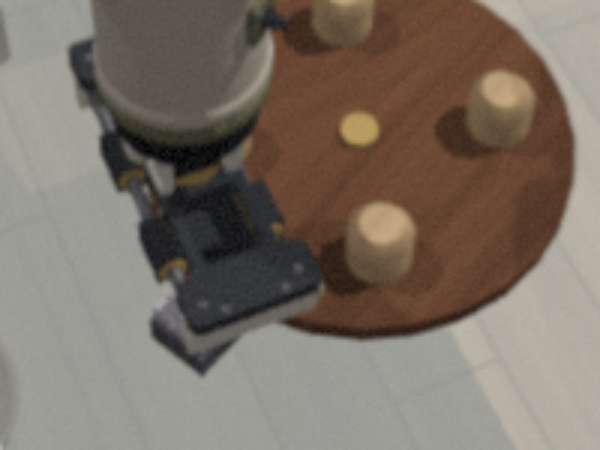

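The picture shows the gripper over the lug with the pin going in, and no contact force so far. I'll seat it, release, check, then look at the first sleeve.

Run:
```python
from h import *; from c import *
e=pol(.158,SOCK)
push(*e,.0935,.0895,step=.001,fmax=10,vel=.03)
hand.gripper_open(); manip.movel([*e,.19],vel=.2)
manip.reach([.45,-.36,.25],down(0)); p=cam("wrist"); save(p,"w5"); s=cam("scene")
v=np.vstack([cv2.resize(s["img"][290:400,250:450],(600,330))])
cv2.imwrite("pics/s5.png",v[...,::-1]); print("knob pred",proj(s,[*e,.105]),proj(s,[*e,.035]),manip.observe()["time"])
print(proj(p,[.43,-.317,.064]),[([round(float(x)) for x in d["box"]],round(float(d["confidence"]),2)) for d in nets.spot_in(p,"tube1_mid")])
```

```text
stop 0.0905 [-1.3  2.4 10.6]
knob pred [293.98049941 331.9752252 ] [295.02475891 351.65623715] 24.8833
[295.60600401 176.94020727] [([290, 183, 65, 60], 0.96), ([194, 218, 74, 67], 0.66)]
```

View pics/s5.png

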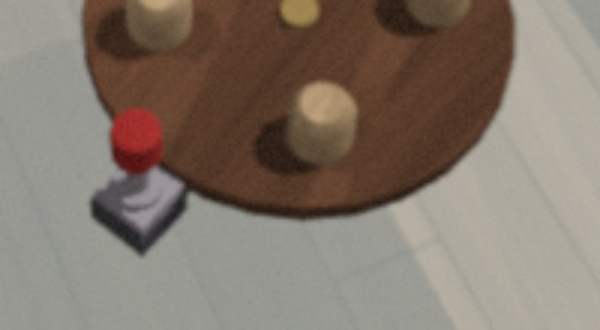

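View pics/w5.png

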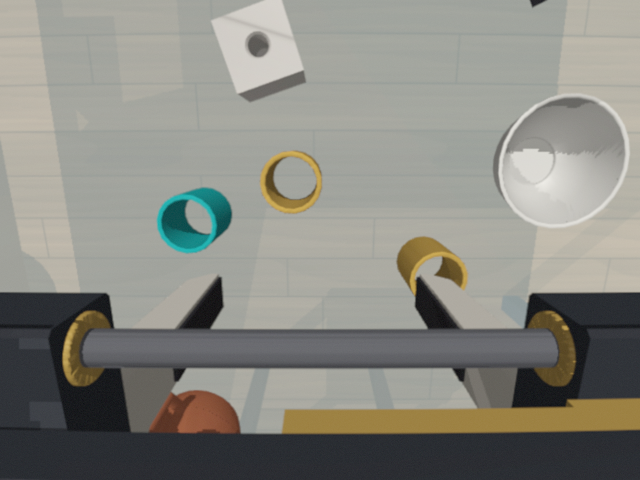

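The scene crop shows the pin's collar on the lug, so the disc is locked. The wrist view shows sleeve R2's rim centred at (292,182), with the turquoise one at (193,220) left alone. I'll grasp R2 and fit it.

```bash
cat >> h.py <<'E'
from c import *
def fit(t,ag,th,asp):
    manip.reach([*t,.16],down(ag)); manip.movel([*t,.047],vel=.15); hand.close_gripper()
    o=manip.observe(); print("grip",o["opening"],o["gripper_force"])
    manip.movel([*t,.18],vel=.2); q=pol(.09,th)
    manip.reach([*q,.18],down(asp)); print("held",manip.observe()["opening"],manip.observe()["contact_force"])
    manip.movel([*q,.13],vel=.15)
    return push(*q,.126,.0885,fmax=15)
E
python3 - <<'E'
from h import *
p=cam("wrist"); t=plane(p,(291.5,182),.064); print(t, "stand hole",plane(p,(258,43.5),.06))
fit(t,-28,-108.25,-108.25); print(manip.observe()["ee_pos"],manip.observe()["time"])
E
```

```text
[ 0.4264955  -0.32134035] stand hole [ 0.40021897 -0.20763991]
grip 0.6053694986943065 30.000591636635363
held 0.6069104939506176 [ 1.17049309 -0.00611817 -3.65119483]
reached 0.0885 [ 0.2 -0.4  0.3]
[ 0.56660988 -0.07497311  0.08915248] 32.8417
```

Run:
```python
from h import *
hand.gripper_open(); manip.movel([*pol(.09,-108.25),.18],vel=.25)
manip.reach([.571,-.455,.25],down(0)); p=cam("wrist"); s=cam("scene")
print("pred",proj(p,[.571,-.409,.064]),[([round(float(x)) for x in d["box"]],round(float(d["confidence"]),2)) for d in nets.spot_in(p,"tube1_mid")])
v=np.hstack([cv2.resize(p["img"],(440,330)),cv2.resize(s["img"][240:390,270:430],(352,330))])
cv2.imwrite("pics/v6.png",v[...,::-1]); print(manip.observe()["time"])
```

```text
pred [318.71810282 173.23844316] [([60, 114, 101, 70], 0.81)]
36.35
```

View pics/v6.png

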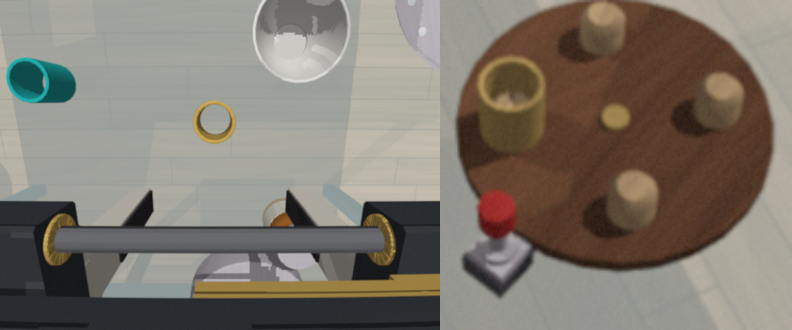

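The picture shows sleeve R2 seated on its spigot and the pin in place. R1's rim is centred at about (312,177) in full-size pixels.

```bash
cat >> h.py <<'E'
def rim(p,uv,r=45):
    hsv=cv2.cvtColor(p["img"],cv2.COLOR_RGB2HSV); m=cv2.inRange(hsv,(15,90,60),(32,255,255))
    k=np.zeros_like(m); cv2.circle(k,tuple(int(x) for x in uv),r,255,-1); m&=k
    c=max(cv2.findContours(m,cv2.RETR_EXTERNAL,cv2.CHAIN_APPROX_NONE)[0],key=len)
    return cv2.minEnclosingCircle(c)
E
python3 - <<'E'
from h import *
p=cam("wrist"); c=rim(p,(312,177)); t=plane(p,c[0],.064); print(c,t)
fit(t,-44,-18.25,-18.25); print(manip.observe()["ee_pos"],manip.observe()["time"])
hand.gripper_open(); manip.movel([*pol(.09,-18.25),.2],vel=.25)
manip.reach([.42,.165,.25],down(0)); p=cam("wrist"); s=cam("scene"); 
print("pred",proj(p,[.424,.217,.064]),[([round(float(x)) for x in d["box"]],round(float(d["confidence"]),2)) for d in nets.spot_in(p,"tube1_mid")])
v=np.hstack([cv2.resize(p["img"],(440,330)),cv2.resize(s["img"][240:390,270:430],(352,330))])
cv2.imwrite("pics/v7.png",v[...,::-1]); print(manip.observe()["time"])
E
```

```text
((311.1706848144531, 176.7811279296875), 31.161237716674805) [ 0.56452696 -0.41229947]
grip 0.5909453375305855 30.000022128224373
held 0.5941681209107054 [-0.70443551  0.47058011 -4.67027694]
reached 0.0885 [-2.3  0.4  0.4]
[ 0.67990986 -0.01746341  0.08910771] 44.3583
pred [322.78542845 164.94846896] []
47.125
```

View pics/v7.png

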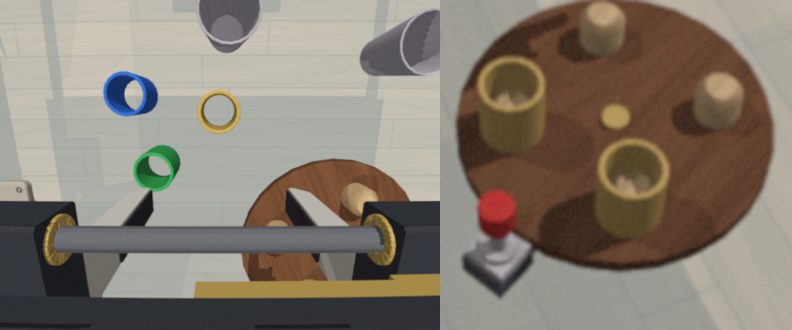

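The picture shows both right-hand sleeves seated and the third sleeve's rim at about (318,161). The tumbler is 105 mm away along +y, so I'll close along x.

Run:
```python
from h import *
p=cam("wrist"); c=rim(p,(318,161)); t=plane(p,c[0],.064); print(c,t)
fit(t,0,161.75,-18.25); print(manip.observe()["ee_pos"],manip.observe()["time"])
hand.gripper_open(); manip.movel([*pol(.09,161.75),.2],vel=.25)
manip.reach([.50,-.2,.30],down(0)); s=cam("scene"); t=cam("top"); p=cam("wrist")
v=np.hstack([cv2.resize(t["img"],(440,330)),cv2.resize(s["img"][240:390,270:430],(352,330))])
cv2.imwrite("pics/v8.png",v[...,::-1]); print(manip.observe()["time"])
```

```text
((318.0, 161.91802978515625), 31.70064926147461) [0.41991767 0.21944815]
grip 0.5900870641594691 30.000199349597096
held 0.592518794750664 [ 0.58105882  0.40633522 -3.00803118]
reached 0.0885 [-1.5  0.6  3.4]
[0.50900994 0.03895514 0.089076  ] 54.1333
56.6917
```

View pics/v8.png

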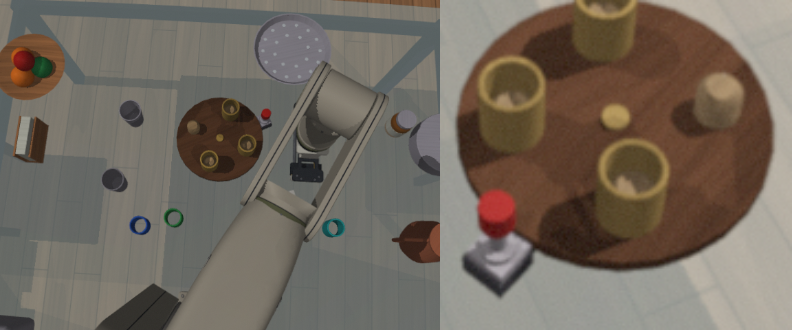

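All three sleeves are seated and the pin is still in. Next I'll take a close look at the knob, draw the pin and park it.

Run:
```python
from h import *
e=pol(.158,SOCK)
manip.reach([.665,-.19,.23],down(0)); p=cam("wrist")
hsv=cv2.cvtColor(p["img"],cv2.COLOR_RGB2HSV); m=((hsv[...,0]<6)|(hsv[...,0]>174))&(hsv[...,1]>170)&(hsv[...,2]>60); m[330:]=0
n,l,st,c=cv2.connectedComponentsWithStats(m.astype(np.uint8)); i=1+np.argmax(st[1:,4]); k=plane(p,c[i],.102); print(st[i],c[i],k,e)
assert np.hypot(*(k-e))<.006
manip.movel([*k,.17],vel=.2); manip.movel([*k,.093],vel=.1); hand.close_gripper(); o=manip.observe(); print(o["opening"],o["contact_force"])
manip.movel([*k,.19],vel=.08); o=manip.observe(); print(o["opening"],o["contact_force"])
h=np.array([.3998,-.2081])+[0,0]
manip.movel([*h,.195],vel=.25); manip.movel([*h,.158],vel=.12)
push(*h,.152,.118); push(*h,.1175,.114,step=.001,fmax=10,vel=.03)
print(manip.observe()["ee_pos"],manip.observe()["time"])
```

```text
[ 304  139   38   40 1184] [322.65456081 157.94087838] [ 0.66721451 -0.1297807 ] [ 0.66531555 -0.13039067]
0.3209232546097221 [ 0.38749416 -0.40573482 -0.36803273]
0.3157928385475311 [-0.40829302 -0.34884662 -1.15160123]
reached 0.118 [-0.4 -0.2 -1.8]
stop 0.11649999999999999 [-5.4  2.7 13.8]
[ 0.39998676 -0.20828885  0.11780097] 66.1
```

Run:
```python
from h import *
hand.gripper_open(); manip.movel([.3998,-.2081,.22],vel=.15)
manip.reach([.399,-.27,.25],down(0)); p=cam("wrist"); s=cam("scene")
v=np.hstack([cv2.resize(p["img"][60:240,220:420],(366,330)),cv2.resize(s["img"][200:400,170:430],(430,330))])
cv2.imwrite("pics/v9.png",v[...,::-1])
print(manip.observe()["time"])
```

```text
68.5417
```

View pics/v9.png

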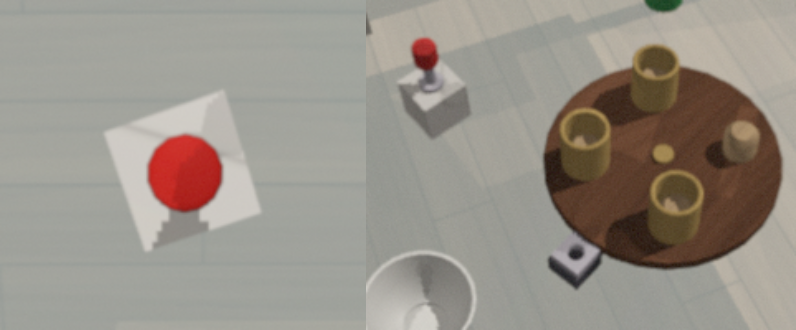

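The picture shows the pin parked with its collar on the marble, the eyelet empty, and three sleeves seated. I'm handing in.

```bash
python3 -c "
from rig import manip
print(manip.hand_in())"
```

```text
the job is handed in; nothing more can be done
None
```

The job is handed in at about 69 s of the 210 s allowed: I locked the disc with the pin, fitted all three brass sleeves down to the wood, and put the pin back fully down in its stand; the tumblers and bowl were not touched.

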